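# Biscuit tower on the cake stand

## Task

Build the biscuit treat that goes with the coffee on the blue cake stand: the plain shortbread at the bottom, the dark chocolate disc on it, and the pink-iced biscuit on top with its icing up, all lying flat, in a neat stack in the middle of the stand. Set each one down rather than dropping or tossing it, do not shift or tip the stand, and leave the cup, the tamper and the jar where they are.

Things in the scene. Friction and masses are not known exactly. Their poses are not given: they have to be found in the camera images.
- board: Pale wooden serving board, fixed, a slab 130 (x) x 350 (y) x 16 mm high, lying on the counter. Origin: centre of its underside. The three discs start on its top face in a row along its y axis, about 105 mm apart, in any order.
- stand: Small blue ceramic cake stand, loose, 0.6 kg: round foot 84 mm across, thin stem, round flat top plate 92 mm across with no rim, top face 50 mm above the counter, plate 7 mm thick at its edge. Origin: centre of its underside, z up.
- stand_top (a point): Centre of the flat top face of the cake stand, where the stack belongs. z up.
- shortbread: Plain golden shortbread, a hard flat disc 64 mm across and 12 mm thick with a circle of six small dark dots on top, about 28 g. Origin: centre of its underside, z through its top.
- chocolate: Dark brown chocolate disc, hard and flat, 56 mm across and 10 mm thick, with a slightly lighter circle in its top, about 28 g. Origin: centre of its underside, z through its top.
- iced: Biscuit with a flat pink icing top over a light brown side, a hard disc 60 mm across and 12 mm thick, about 26 g. Origin: centre of its underside, z out of the icing. It starts icing up.
- cup: White espresso cup, 66 mm across, 58 mm high, with a handle towards its +y. Bystander. Origin: centre of its underside.
- tamper: Coffee tamper standing on its steel base 58 mm across, dark wooden handle, 80 mm high. Bystander. Origin: centre of its underside.
- jar: Amber glass jar with a pale wooden cap, 66 mm across, 85 mm high. Bystander. Origin: centre of its underside.
Mind the look-alikes: they are no part of the job. Of the things like the shortbread, leave any that is purple or turquoise; of the rest the larger one is meant.

How it is judged:
By the outcome, as a careful person would: the job done as asked, in the order asked, and still so for the second after the job is handed in, with the robot touching nothing.
It also fails if it takes over 72 s, if anything falls off the work surface, if the arm or the gripper's body presses on something with over 40 N, if the wrist force passes 120 N, or if a joint passes its speed limit or range.

## Robot

A 6-joint arm with a two-finger parallel gripper is mounted at the origin on the work surface. World frame = base frame: x ahead of the robot, y to its left, z up, the work surface at z = 0. Lengths are in m, angles in degrees, forces in N, time in s.
With the tool pointing down it reaches from about 0.35 to 0.875 m from the base axis. Payload 4.2 kg.
Tool frame: the origin (TCP) lies at the very end of the fingers, on their centre line; the grasp point (between the pads) lies 19 mm behind it; z points along the fingers, y is the line along which they close (so a half turn about z gives the same grasp; the last joint's range is limited). The gripper opens to 87 mm and grips with 3 to 60 N. Pads are 19 mm wide; open, the fingers measure 117 mm over their backs; the gripper's body (75 mm by 190 mm) begins 51 mm behind the grasp point.
Start: joints at [90.848, 22.042, 0.453, 0, -68.411, -14.817], TCP at [0.151, 0.607, 0.223] pointing down, gripper open.
Joint ranges: [-179.83, 179.83], [-69.29, 118.12], [-61.27, 80.66], [-181.25, 117.63], [-171.15, -9.14], [-177.46, 177.46]. Speed limits (degrees/s): [159.86, 159.86, 180, 180, 180, 180].

## Interface

Orientations are given as a 3x3 rotation matrix whose columns are the frame's x, y, z axes.
In Python, from station import r gives the robot as it stands.
- The arm moves only by the tool jog_arm, never from a script. Its argument "plan" is text: rows parted by semicolons, each of 7 numbers parted by spaces: the shift along the tool's x, y, z normalised to -1 to 1, where 1 is 0.025 m, then the turn, a rotation vector about the tool's x, y, z normalised to -1 to 1, where 1 is 8 degrees, then the closure, from -1 (fully open) to 1 (shut). A call has exactly 10 rows; each row shifts and turns the commanded pose from where the row before left it, along the tool's axes as they then stand; what a row does not reach is not made up. A row lasts 1/10 s, in which the tool goes at most 50 mm and 8.59 degrees, less where a joint would pass 70% of its speed; a pose out of reach is approached as far as the arm can. A call with a number of a shift or a turn outside -1 to 1 is refused whole. A call with a gripper value outside its range is refused whole. The fingers move at their own pace and stop on an object; the grip force is fixed at half the most. Time passes only in rows, so rows that do not move let the fingers close, or fill a call up. It gives the time, the measured TCP pose, the force, the opening and the grip force at its end, in the units of the state.
- r.sense(): the state, without advancing time (a new reading comes with each control period).
- r.capture(name): name is "side" or "top" or "wrist"; returns (picture, depth): 400x640x3 uint8, red, green, blue; 400x640 float32, m along the optical axis (not along the pixel's ray), 0 where there is no reading.
- r.get_calibration(name): a dict with "mtx" (3x3 intrinsics, pixels), "extrinsics" (4x4, takes a point from camera to world coordinates). Camera axes: x right, y up, looking along -z (the intrinsics and any distortion apply to the point x, -y, -z); pixel columns grow to the right and rows downward; lengths in m; the calibration is good to about 2 mm. A picture is of the moment at which its call begins: read the wrist's pose just before it. get_calibration takes no time and is no camera call; for the wrist camera it gives the pose at the moment of the call.
- r.finish_job(): hands the job in; it is judged then, once.
The state is a dict: "time_s": time; "joints": joint angles; "joint_velocities": joint speeds; "effort": joint torques, N m; "tcp_pos": TCP position; "ee_rot": TCP orientation; "wrist_force": force on the tool from outside, world axes, zero at the start; "moment": the same for the moment, N m; "gripper_width": opening from 0.0 (shut) to 1.0 (fully open); "gripper_force": force on a finger pad.
Only numpy, scipy, OpenCV 4.12 (cv2) and the standard library are available. Lean on these libraries where they do the work, as an engineer would, in place of code of your own. Each camera call takes 0.05 s, during which the arm holds its last target. There are 200 camera calls.

## Working session

There is one attempt and no reset: what is moved stays moved. The work goes in short steps, Python scripts to look and compute and a tool call to move; the robot and the scene stay as the last step left them, time stands still between calls to the robot, and variables do not carry over. Pictures are saved under pics/ and viewed, at most 10 in all, crops included, and the job is handed in when it is done.

Besides the shell and the picture viewer there is one more tool, called after ">>>" by a JSON object that holds its "method" and its "body". jog_arm: Moves the arm, as the interface text tells. Scaled input: -1 to 1 covers 0.025 m each way for a shift and 8 degrees each way for a turn. Its arguments: {"type":"object","properties":{"plan":{"type":"string"}},"required":["plan"]}

```bash
mkdir -p pics; cat > h.py <<'E'
import numpy as np, cv2
from station import r
def shot(n):
    c=r.get_calibration(n); im,d=r.capture(n); return im,d,np.array(c["mtx"]),np.array(c["extrinsics"])
def ray(K,E,u,v):
    d=np.linalg.inv(K)@[u,v,1]; return E[:3,3],E[:3,:3]@(d*[1,-1,-1])
def onplane(K,E,u,v,z):
    o,d=ray(K,E,u,v); return o+d*(z-o[2])/d[2]
def bydepth(K,E,u,v,dep):
    o,d=ray(K,E,u,v); return o+d*dep
def two(a,b):
    (o1,d1),(o2,d2)=a,b; A=np.c_[d1,-d2]; s=np.linalg.lstsq(A,o2-o1,rcond=None)[0]
    p,q=o1+d1*s[0],o2+d2*s[1]; return (p+q)/2,np.linalg.norm(p-q)
E
python3 - <<'E'
from h import *
for n in ["top","side"]:
    im,d,K,E=shot(n); np.savez(f"{n}0.npz",im=im,d=d,K=K,E=E); cv2.imwrite(f"pics/{n}0.png",im[:,:,::-1]); print(n,K.tolist(),E.round(3).tolist())
print(r.sense())
E
```

```text
top [[482.87443733816906, 0.0, 317.7591168268879], [0.0, 482.87443733816906, 196.43195200664843], [0.0, 0.0, 1.0]] [[-0.016, 0.995, -0.102, 0.443], [-1.0, -0.016, -0.002, 0.033], [-0.003, 0.102, 0.995, 1.165], [0.0, 0.0, 0.0, 1.0]]
side [[387.408604629749, 0.0, 321.7360346624882], [0.0, 387.408604629749, 195.92931570365886], [0.0, 0.0, 1.0]] [[0.984, 0.133, -0.119, 0.454], [-0.179, 0.722, -0.669, -0.553], [-0.003, 0.679, 0.734, 0.717], [0.0, 0.0, 0.0, 1.0]]
{'time_s': 0.1, 'joints': array([ 9.08475546e+01,  2.20840140e+01,  3.89393956e-01, -2.56975129e-02,
       -6.84107733e+01, -1.48145015e+01]), 'joint_velocities': array([ 0.04317882, -0.11146164,  0.22179938,  0.05078652, -0.02881091,
       -0.05708062]), 'effort': array([-1.76054564e-04, -3.91695499e+01,  1.87932694e+01,  4.23201934e+00,
        1.34065695e-02, -7.27449537e-05]), 'tcp_pos': array([0.1507245 , 0.60601143, 0.22160487]), 'ee_rot': array([[ 9.70395202e-01, -2.41522255e-01, -3.89787018e-04],
       [-2.41522560e-01, -9.70393450e-01, -1.84539160e-03],
       [ 6.74563727e-05,  1.88490152e-03, -9.99998221e-01]]), 'wrist_force': array([-0.3348586 ,  0.46662295, -0.15767032]), 'moment': array([-0.01175021,  0.00984865, -0.05241734]), 'gripper_force': 0.0, 'gripper_width': 0.9989033824990953}
```

View pics/top0.png

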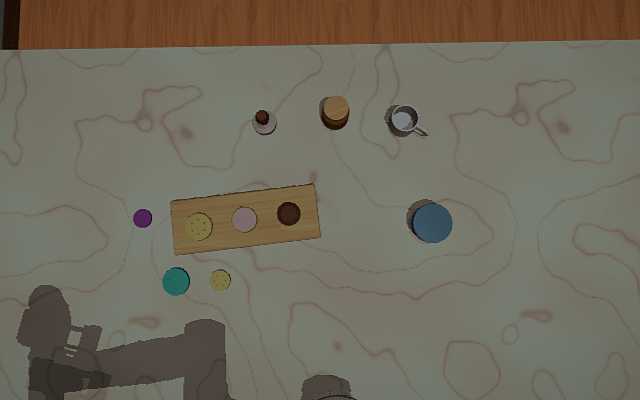

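View pics/side0.png

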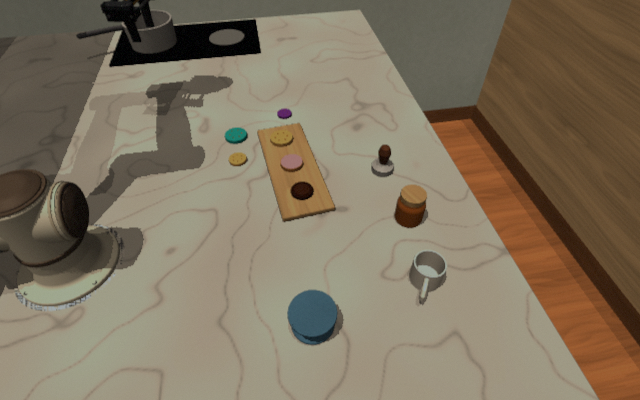

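The top view shows the board around (245,219), with yellow (199,226), pink (245,219) and chocolate (289,213) discs on it. The stand is at (432,222), the cup at (405,118), the jar at (335,112) and the tamper at (264,121).

Shortbread candidates are the large yellow on the board (199,226), the small yellow (220,280), turquoise (176,281) and purple (143,218). The yellow at (199,226) fits: it isn't turquoise or purple, it's the larger yellow, and it lies on the board.

```bash
cat > m.py <<'E'
from h import *
S={"yel":((20,80,90),(32,255,255)),"pink":((0,25,120),(12,120,255)),"choc":((0,60,10),(12,255,90)),"blue":((95,80,40),(115,255,255)),"turq":((80,120,40),(94,255,255))}
seeds={"top":{"yel":(199,226),"yel2":(220,280),"pink":(245,219),"choc":(289,213),"blue":(432,222)},
"side":{"yel":(282,139),"yel2":(237,159),"pink":(292,162),"choc":(302,190),"blue":(313,313)}}
def region(im,seed,tol):
    f=cv2.GaussianBlur(im,(3,3),0).copy(); m=np.zeros((402,642),np.uint8)
    cv2.floodFill(f,m,seed,0,(tol,)*3,(tol,)*3,4|cv2.FLOODFILL_MASK_ONLY|cv2.FLOODFILL_FIXED_RANGE|(255<<8))
    m=cv2.morphologyEx(m[1:-1,1:-1],cv2.MORPH_CLOSE,np.ones((5,5)))
    c=max(cv2.findContours(m,0,1)[0],key=cv2.contourArea); return cv2.fitEllipse(cv2.convexHull(c)),m
E
python3 - <<'E'
from m import *
D={n:dict(np.load(n+"0.npz")) for n in ["top","side"]}
for k in seeds["top"]:
    R={}
    for n in D:
        e,m=region(D[n]["im"],seeds[n][k],22 if k!="yel" else 28); R[n]=ray(D[n]["K"],D[n]["E"],*e[0])
        dd=D[n]["d"][m>0]; dep=np.median(dd[dd>0]); P=bydepth(D[n]["K"],D[n]["E"],*e[0],dep)
        f=D[n]["K"][0,0]; print(k,n,np.round(e[0],1),"diam",np.round(np.array(e[1])*dep/f*1000,1),"depthpt",P.round(4))
    p,g=two(R["top"],R["side"]); print("  two-view",p.round(4),"gap",round(g,4))
a=D["top"]["im"][170:320,110:340,::-1]; a=cv2.resize(a,None,fx=3,fy=3,interpolation=2); cv2.imwrite("pics/crop.png",cv2.convertScaleAbs(a,alpha=1.5))
E
```

```text
yel top [247.3 214.5] diam [218.5 424.4] depthpt [0.5204 0.2033 0.0176]
yel side [294.8 173.3] diam [146.8 326.7] depthpt [0.5129 0.179  0.0136]
  two-view [ 0.5189  0.208  -0.0141] gap 0.0072
yel2 top [219.3 280.1] diam [46.7 51.1] depthpt [0.3666 0.2709 0.0092]
yel2 side [236.8 158. ] diam [28.2 45.6] depthpt [0.3654 0.2693 0.0117]
  two-view [0.366  0.2706 0.0106] gap 0.0014
pink top [243.7 219.1] diam [54.4 55.8] depthpt [0.5089 0.21   0.0285]
pink side [291.1 160.5] diam [36.5 54.7] depthpt [0.5084 0.2106 0.0311]
  two-view [0.5085 0.2095 0.0321] gap 0.0004
choc top [288.3 213.3] diam [54.3 55.4] depthpt [0.5211 0.1051 0.0261]
choc side [301.7 190.5] diam [42.1 52.7] depthpt [0.5204 0.1007 0.0277]
  two-view [0.5211 0.1053 0.0228] gap 0.0005
blue top [432.3 222.9] diam [89.1 90.5] depthpt [ 0.4919 -0.2284  0.0497]
blue side [312.1 316.5] diam [88.4 98.6] depthpt [ 0.4913 -0.2356  0.0464]
  two-view [ 0.4922 -0.2313  0.0374] gap 0.0006
```

View pics/crop.png

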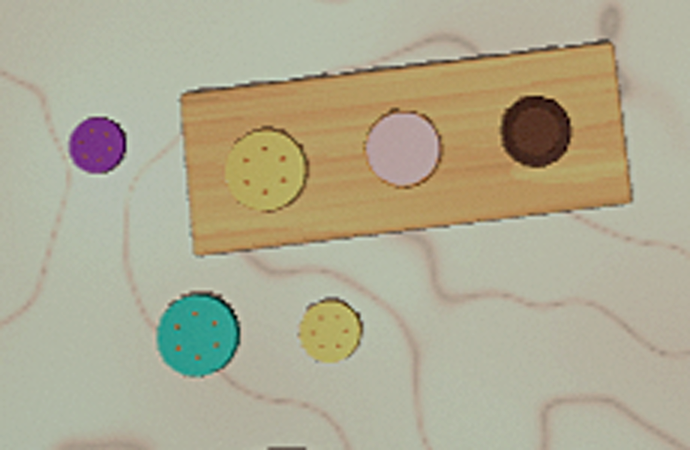

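The crop confirms it: six dots on the large yellow at crop (266,170), which is top pixel (198.7,226.7). The small yellow, turquoise and purple discs lie off the board. Next I move towards a hover over the shortbread.

>>> {"method": "jog_arm", "body": {"plan": "1 0.5 0 0 0 0 -1;1 0.5 0 0 0 0 -1;1 0.5 0 0 0 0 -1;1 0.5 0 0 0 0 -1;1 0.5 0 0 0 0 -1;1 0.5 0 0 0 0 -1;1 0.5 0 0 0 0 -1;1 0.5 0 0 0 0 -1;1 0.5 0 0 0 0 -1;1 0.5 0 0 0 0 -1"}}

```text
time_s: 1.1
tcp_pos: [0.3638, 0.4238, 0.2221]
ee_rot: [[0.97, -0.241, -0.001], [-0.241, -0.97, -0.001], [-0.0, 0.001, -1.0]]
wrist_force: [-0.2, 0.9, 0.3]
gripper_width: 0.998
gripper_force: 0.0
```

>>> {"method": "jog_arm", "body": {"plan": "1 0.5 0 0 0 0 -1;1 0.5 0 0 0 0 -1;1 0.5 0 0 0 0 -1;0.8 0.5 0 0 0 0 -1;0.5 0.3 0 0 0 0 -1;0 0 0 0 0 0 -1;0 0 0 0 0 0 -1;0 0 0 0 0 0 -1;0 0 0 0 0 0 -1;0 0 0 0 0 0 -1"}}

```text
time_s: 2.1
tcp_pos: [0.4532, 0.3437, 0.2226]
ee_rot: [[0.971, -0.24, 0.0], [-0.24, -0.971, 0.0], [0.0, -0.0, -1.0]]
wrist_force: [-0.1, -0.0, -0.3]
gripper_width: 0.998
gripper_force: 0.0
```

```bash
python3 - <<'E'
from m import *
D={n:dict(np.load(n+"0.npz")) for n in ["top","side"]}
R=[]
for n in D:
    h=cv2.cvtColor(D[n]["im"],cv2.COLOR_RGB2HSV); u,v=seeds[n]["yel"]
    print(n,h[v+4,u+4],"board",h[v,u+28],h[v-16,u-3])
s=r.sense(); print(s["time_s"],s["tcp_pos"],s["ee_rot"].round(3).tolist())
im,d,K,E=shot("wrist"); np.savez("w0.npz",im=im,d=d,K=K,E=E); cv2.imwrite("pics/w0.png",im[:,:,::-1]); print(E.round(4).tolist(),K.tolist())
E
```

```text
top [ 20 138 113] board [ 18 129 119] [ 18 124 121]
side [ 18 162 101] board [ 30  38 160] [ 33  34 163]
2.1 [0.45324351 0.34366707 0.2226145 ] [[0.971, -0.24, 0.0], [-0.24, -0.971, 0.0], [0.0, -0.0, -1.0]]
[[-0.24, 0.9304, 0.2769, 0.5289], [-0.9708, -0.2299, -0.0688, 0.3244], [-0.0004, -0.2853, 0.9584, 0.3852], [0.0, 0.0, 0.0, 1.0]] [[340.49313350280045, 0.0, 309.69444295388286], [0.0, 340.49313350280045, 196.90571115738186], [0.0, 0.0, 1.0]]
```

View pics/w0.png

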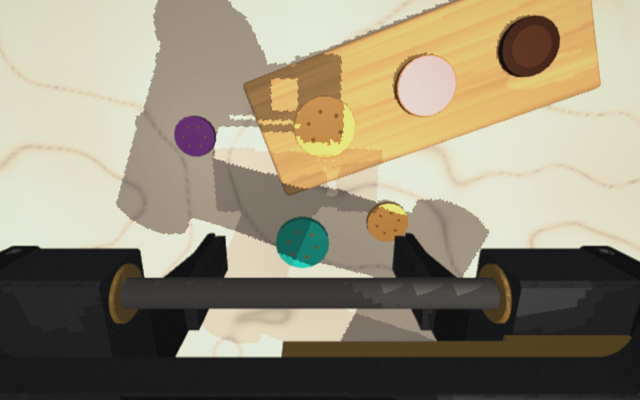

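Wrist view: shortbread at about (325,126), pink at (427,85), chocolate at (529,46); the gripper's shadow breaks up the colours. I'll segment by depth height instead.

```bash
cat >> h.py <<'E'
def world(d,K,E):
    v,u=np.mgrid[:400,:640]; c=np.stack([(u-K[0,2])/K[0,0],-(v-K[1,2])/K[1,1],-np.ones_like(u,float)],-1)*d[...,None]
    return c@E[:3,:3].T+E[:3,3]
def blobs(d,K,E,lo,hi,amin=80):
    W=world(d,K,E); m=((W[...,2]>lo)&(W[...,2]<hi)&(d>0)).astype(np.uint8); m=cv2.morphologyEx(m,cv2.MORPH_OPEN,np.ones((3,3)))
    n,l,st,ce=cv2.connectedComponentsWithStats(m); out=[]
    for i in range(1,n):
        if st[i,4]<amin: continue
        P=W[l==i]; (c,rad)=cv2.minEnclosingCircle(P[:,:2].astype(np.float32)); out.append((ce[i].round(1),np.median(P,0).round(4),P[:,:2].mean(0).round(4),np.round(c,4),round(2000*rad,1)))
    return out
E
python3 - <<'E'
from h import *
for n in ["top0","side0","w0"]:
    D=np.load(n+".npz"); print(n)
    W=world(D["d"],D["K"],D["E"]); u,v={"top0":(265,225),"side0":(300,178),"w0":(375,115)}[n]; print("board z",np.median(W[v-3:v+4,u-3:u+4,2]).round(4))
    for lo,hi in [(.021,.036),(.042,.056)]:
        for b in blobs(D["d"],D["K"],D["E"],lo,hi):
            if .3<b[1][0]<.6 and b[4]<130: print(lo,*b)
# triangulate centres top vs wrist, by hand pixel of the dots' ring
D={n:np.load(n+".npz") for n in ["top0","w0"]}
for k,a,b in [("short",(198.7,226.7),(325,126)),("pink",(243.7,219.1),(427,85)),("choc",(288.3,213.3),(529,46))]:
    p,g=two(ray(D["top0"]["K"],D["top0"]["E"],*a),ray(D["w0"]["K"],D["w0"]["E"],*b)); print(k,p.round(4),round(g,4), onplane(D["top0"]["K"],D["top0"]["E"],*a,.028).round(4))
E
```

```text
top0
board z 0.0154
0.021 [288.1 213.4] [0.5215 0.1057 0.026 ] [0.5209 0.1055] [0.5208 0.1062] 56.2
0.021 [243.8 219.2] [0.5089 0.2095 0.0285] [0.5087 0.2098] [0.5088 0.2102] 60.0
0.021 [198.  226.5] [0.494  0.3176 0.0281] [0.4934 0.3177] [0.4936 0.3181] 64.1
0.042 [431.9 223. ] [ 0.4918 -0.2276  0.0496] [ 0.4918 -0.2276] [ 0.4928 -0.228 ] 92.2
side0
board z 0.0187
0.021 [280.8 137.2] [0.4924 0.313  0.0304] [0.4923 0.3146] [0.4904 0.3234] 80.3
0.021 [291.1 162. ] [0.5074 0.2057 0.0306] [0.5076 0.2063] [0.5086 0.2095] 61.0
0.021 [301.3 189.6] [0.5199 0.1026 0.0285] [0.5199 0.1036] [0.5205 0.1065] 57.9
0.042 [311.7 312.7] [ 0.4917 -0.2308  0.0519] [ 0.4917 -0.2304] [ 0.4919 -0.228 ] 92.4
w0
board z 0.0162
0.021 [529.2  45.4] [0.5231 0.1065 0.0264] [0.5229 0.1065] [0.5223 0.1055] 57.2
0.021 [425.3  84.9] [0.5112 0.2104 0.0286] [0.511  0.2105] [0.5104 0.2099] 60.1
0.021 [323.9 126.2] [0.4959 0.3176 0.0283] [0.4958 0.3176] [0.4952 0.3176] 63.9
short [0.4942 0.3169 0.0226] 0.0026 [0.4928 0.3162 0.028 ]
pink [0.5098 0.2096 0.0305] 0.0019 [0.509  0.2102 0.028 ]
choc [0.5219 0.1052 0.0236] 0.0012 [0.521  0.1049 0.028 ]
```

Heights and diameters agree with the text: 64, 60, 56 and 92 mm across, disc tops at 26–28 mm, plate at 50 mm. The shortbread is at (.495,.3177), iced at (.510,.210), chocolate at (.522,.106) and the stand at (.492,-.228).

>>> {"method": "jog_arm", "body": {"plan": "0.94 0.3 0.5 0 0 0 -1;0.94 0.3 1 0 0 0 -1;0 0 1 0 0 0 -1;0 0 1 0 0 0 -1;0 0 1 0 0 0 -1;0 0 1 0 0 0 -1;0 0 0.8 0 0 0 -1;0 0 0.4 0 0 0 -1;0 0 0 0 0 0 -1;0 0 0 0 0 0 -1"}}

```text
time_s: 3.15
tcp_pos: [0.4962, 0.3178, 0.0558]
ee_rot: [[0.971, -0.241, 0.001], [-0.241, -0.971, 0.001], [0.001, -0.001, -1.0]]
wrist_force: [0.0, 0.5, 0.9]
gripper_width: 1.001
gripper_force: 0.0
```

>>> {"method": "jog_arm", "body": {"plan": "0 0 0.6 0 0 0 -1;0 0 0.5 0 0 0 -1;0 0 0.36 0 0 0 -1;0 0 0 0 0 0 -1;0 0 0 0 0 0 1;0 0 0 0 0 0 1;0 0 0 0 0 0 1;0 0 0 0 0 0 1;0 0 0 0 0 0 1;0 0 0 0 0 0 1"}}

```text
time_s: 4.15
tcp_pos: [0.4959, 0.3174, 0.019]
ee_rot: [[0.97, -0.241, 0.001], [-0.241, -0.97, 0.001], [0.0, -0.001, -1.0]]
wrist_force: [-0.3, -0.7, 2.8]
gripper_width: 0.726
gripper_force: 30.0
```

>>> {"method": "jog_arm", "body": {"plan": "0 0 -0.5 0 0 0 1;0 0 -1 0 0 0 1;0 0 -1 0 0 0 1;0 0 -0.5 0 0 0 1;0.12 0.5 0 0 0 0 1;0.24 1 0 0 0 0 1;0.24 1 0 0 0 0 1;0.24 1 0 0 0 0 1;0.24 1 0 0 0 0 1;0.24 1 0 0 0 0 1"}}

```text
time_s: 5.15
tcp_pos: [0.4931, 0.1734, 0.0922]
ee_rot: [[0.97, -0.242, -0.003], [-0.242, -0.97, -0.002], [-0.002, 0.002, -1.0]]
wrist_force: [0.4, 1.5, 0.1]
gripper_width: 0.726
gripper_force: 30.0
```

>>> {"method": "jog_arm", "body": {"plan": "0.24 1 0 0 0 0 1;0.24 1 0 0 0 0 1;0.24 1 0 0 0 0 1;0.24 1 0 0 0 0 1;0.24 1 0 0 0 0 1;0.24 1 0 0 0 0 1;0.24 1 0 0 0 0 1;0.24 1 0 0 0 0 1;0.24 1 0 0 0 0 1;0.24 1 0 0 0 0 1"}}

```text
time_s: 6.15
tcp_pos: [0.4905, -0.083, 0.0923]
ee_rot: [[0.97, -0.242, -0.003], [-0.242, -0.97, -0.0], [-0.003, 0.001, -1.0]]
wrist_force: [-0.4, -0.6, -0.3]
gripper_width: 0.724
gripper_force: 30.0
```

>>> {"method": "jog_arm", "body": {"plan": "0.24 1 0 0 0 0 1;0.24 1 0 0 0 0 1;0.24 1 0 0 0 0 1;0.24 1 0 0 0 0 1;0.2 0.8 0 0 0 0 1;0.12 0.5 0 0 0 0 1;0.1 0.4 0 0 0 0 1;0 0 0 0 0 0 1;0 0 0 0 0 0 1;0 0 0 0 0 0 1"}}

```text
time_s: 7.15
tcp_pos: [0.4914, -0.2272, 0.0935]
ee_rot: [[0.971, -0.241, -0.0], [-0.241, -0.971, 0.0], [-0.0, -0.0, -1.0]]
wrist_force: [0.3, 0.6, -0.7]
gripper_width: 0.727
gripper_force: 30.0
```

```bash
python3 - <<'E'
from h import *
s=r.sense(); print(s["tcp_pos"],s["gripper_width"])
im,d,K,E=shot("wrist"); np.savez("w1.npz",im=im,d=d,K=K,E=E); cv2.imwrite("pics/w1.png",im[:,:,::-1])
for b in blobs(d,K,E,.046,.053): print("plate",*b)
for b in blobs(d,K,E,.09,.115): print("disc",*b)
E
```

```text
[ 0.49142976 -0.22721542  0.09351433] 0.7266656223119377
plate [313.1 185. ] [ 0.5158 -0.2383  0.0503] [ 0.5143 -0.2355] [ 0.4939 -0.2296] 91.8
disc [309.4 241.5] [ 0.5003 -0.2305  0.1028] [ 0.5006 -0.2298] [ 0.5014 -0.2301] 81.3
disc [309.1 311.3] [ 0.4621 -0.2199  0.1028] [ 0.4623 -0.2202] [ 0.463  -0.2204] 24.3
```

View pics/w1.png

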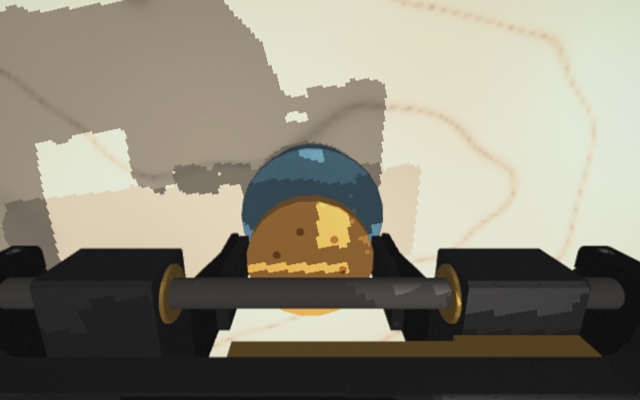

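Shortbread held level at (310,255), with the blue plate below it centred about 3 mm further out. I'll correct that and lower.

>>> {"method": "jog_arm", "body": {"plan": "0.12 0.04 0 0 0 0 1;0 0 0.3 0 0 0 1;0 0 0.4 0 0 0 1;0 0 0.4 0 0 0 1;0 0 0.2 0 0 0 1;0 0 0.16 0 0 0 1;0 0 0.08 0 0 0 1;0 0 0 0 0 0 1;0 0 0 0 0 0 1;0 0 0 0 0 0 1"}}

```text
time_s: 8.2
tcp_pos: [0.4944, -0.2297, 0.0554]
ee_rot: [[0.97, -0.241, 0.001], [-0.241, -0.97, -0.0], [0.001, -0.0, -1.0]]
wrist_force: [1.0, -0.4, 0.1]
gripper_width: 0.723
gripper_force: 30.0
```

>>> {"method": "jog_arm", "body": {"plan": "0 0 0.03 0 0 0 1;0 0 0.03 0 0 0 1;0 0 0.02 0 0 0 1;0 0 0.02 0 0 0 1;0 0 0 0 0 0 1;0 0 0 0 0 0 1;0 0 0 0 0 0 1;0 0 0 0 0 0 1;0 0 0 0 0 0 1;0 0 0 0 0 0 1"}}

```text
time_s: 9.2
tcp_pos: [0.4942, -0.2296, 0.053]
ee_rot: [[0.97, -0.241, 0.0], [-0.241, -0.97, -0.0], [0.0, 0.0, -1.0]]
wrist_force: [-1.7, 1.0, 5.5]
gripper_width: 0.725
gripper_force: 30.0
```

>>> {"method": "jog_arm", "body": {"plan": "0 0 0 0 0 0 -1;0 0 0 0 0 0 -1;0 0 0 0 0 0 -1;0 0 0 0 0 0 -1;0 0 0 0 0 0 -1;0 0 0 0 0 0 -1;0 0 -0.3 0 0 0 -1;0 0 -0.7 0 0 0 -1;0 0 -1 0 0 0 -1;0 0 -1 0 0 0 -1"}}

```text
time_s: 10.2
tcp_pos: [0.494, -0.2296, 0.1287]
ee_rot: [[0.97, -0.241, -0.0], [-0.241, -0.97, -0.0], [-0.0, 0.0, -1.0]]
wrist_force: [1.1, -0.8, -0.4]
gripper_width: 0.997
gripper_force: 0.0
```

```bash
cat > chk.py <<'E'
from h import *
import sys
lo,hi=map(float,sys.argv[1:3]); s=r.sense(); print(s["time_s"],s["tcp_pos"].round(4),s["wrist_force"].round(1))
for n in ["top","wrist"]:
    im,d,K,E=shot(n)
    for a,b,t in [(.046,.054,"plate"),(lo,hi,"disc")]:
        for q in blobs(d,K,E,a,b): 
            if q[1][1]<-.15 and .4<q[1][0]<.57 : print(n,t,*q)
E
python3 chk.py .0565 .068
```

```text
10.2 [ 0.494  -0.2296  0.1287] [ 1.1 -0.8 -0.4]
top plate [431.8 238.1] [ 0.4572 -0.2262  0.0497] [ 0.4572 -0.2259] [ 0.4619 -0.2263] 64.9
wrist plate [308.6 197.6] [ 0.5077 -0.2331  0.0503] [ 0.5011 -0.2313] [ 0.4936 -0.2295] 92.1
wrist disc [309.  211.6] [ 0.4949 -0.2301  0.0623] [ 0.4947 -0.23  ] [ 0.4932 -0.2297] 64.6
```

>>> {"method": "jog_arm", "body": {"plan": "-0.08 -0.5 0 0 0 0 -1;-0.16 -1 0 0 0 0 -1;-0.16 -1 0 0 0 0 -1;-0.16 -1 0 0 0 0 -1;-0.16 -1 0 0 0 0 -1;-0.16 -1 0 0 0 0 -1;-0.16 -1 0 0 0 0 -1;-0.16 -1 0 0 0 0 -1;-0.16 -1 0 0 0 0 -1;-0.16 -1 0 0 0 0 -1"}}

```text
time_s: 11.3
tcp_pos: [0.5134, 0.0116, 0.1265]
ee_rot: [[0.97, -0.241, -0.003], [-0.241, -0.97, -0.0], [-0.002, 0.001, -1.0]]
wrist_force: [0.5, -0.0, -0.5]
gripper_width: 0.999
gripper_force: 0.0
```

>>> {"method": "jog_arm", "body": {"plan": "-0.16 -1 0 0 0 0 -1;-0.16 -1 0 0 0 0 -1;-0.16 -1 0 0 0 0 -1;-0.13 -0.8 0 0 0 0 -1;0 0 0.5 0 0 0 -1;0 0 1 0 0 0 -1;0 0 1 0 0 0 -1;0 0 0.5 0 0 0 -1;0 0 0 0 0 0 -1;0 0 0 0 0 0 -1"}}

```text
time_s: 12.3
tcp_pos: [0.5229, 0.1058, 0.0526]
ee_rot: [[0.97, -0.241, -0.0], [-0.241, -0.97, -0.0], [-0.0, 0.0, -1.0]]
wrist_force: [1.0, 0.5, 1.0]
gripper_width: 1.001
gripper_force: 0.0
```

>>> {"method": "jog_arm", "body": {"plan": "0 0 0.5 0 0 0 -1;0 0 0.5 0 0 0 -1;0 0 0.34 0 0 0 -1;0 0 0 0 0 0 -1;0 0 0 0 0 0 1;0 0 0 0 0 0 1;0 0 0 0 0 0 1;0 0 0 0 0 0 1;0 0 0 0 0 0 1;0 0 0 0 0 0 1"}}

```text
time_s: 13.3
tcp_pos: [0.5229, 0.106, 0.0193]
ee_rot: [[0.97, -0.241, 0.0], [-0.241, -0.97, 0.0], [0.0, -0.0, -1.0]]
wrist_force: [0.1, -0.4, 1.3]
gripper_width: 0.63
gripper_force: 30.0
```

>>> {"method": "jog_arm", "body": {"plan": "0 0 -0.5 0 0 0 1;0 0 -1 0 0 0 1;0 0 -1 0 0 0 1;0 0 -1 0 0 0 1;0 0 -0.5 0 0 0 1;0.08 0.5 0 0 0 0 1;0.16 1 0 0 0 0 1;0.16 1 0 0 0 0 1;0.16 1 0 0 0 0 1;0.16 1 0 0 0 0 1"}}

```text
time_s: 14.3
tcp_pos: [0.5115, -0.0094, 0.1176]
ee_rot: [[0.97, -0.242, -0.003], [-0.242, -0.97, -0.001], [-0.003, 0.001, -1.0]]
wrist_force: [-0.3, -0.8, 0.1]
gripper_width: 0.63
gripper_force: 30.0
```

>>> {"method": "jog_arm", "body": {"plan": "0.16 1 0 0 0 0 1;0.16 1 0 0 0 0 1;0.16 1 0 0 0 0 1;0.16 1 0 0 0 0 1;0.16 1 0 0 0 0 1;0.16 1 0 0 0 0 1;0.16 1 0 0 0 0 1;0.16 1 0 0 0 0 1;0.13 0.8 0 0 0 0 1;0 0 0 0 0 0 1"}}

```text
time_s: 15.3
tcp_pos: [0.4923, -0.2317, 0.1174]
ee_rot: [[0.969, -0.245, -0.003], [-0.245, -0.969, 0.001], [-0.003, 0.0, -1.0]]
wrist_force: [0.0, 0.3, -0.6]
gripper_width: 0.624
gripper_force: 30.0
```

>>> {"method": "jog_arm", "body": {"plan": "0 0 0 0 0 0 1;0 0 0 0 0 0 1;0 0 0.3 0 0 0 1;0 0 0.5 0 0 0 1;0 0 0.4 0 0 0 1;0 0 0.2 0 0 0 1;0 0 0.1 0 0 0 1;0 0 0 0 0 0 1;0 0 0 0 0 0 1;0 0 0 0 0 0 1"}}

```text
time_s: 16.3
tcp_pos: [0.4945, -0.2297, 0.082]
ee_rot: [[0.97, -0.241, 0.001], [-0.241, -0.97, -0.0], [0.001, -0.0, -1.0]]
wrist_force: [-0.2, -0.1, -0.4]
gripper_width: 0.63
gripper_force: 30.0
```

>>> {"method": "jog_arm", "body": {"plan": "0 0 0.2 0 0 0 1;0 0 0.2 0 0 0 1;0 0 0.1 0 0 0 1;0 0 0.06 0 0 0 1;0 0 0.03 0 0 0 1;0 0 0.03 0 0 0 1;0 0 0.03 0 0 0 1;0 0 0 0 0 0 1;0 0 0 0 0 0 1;0 0 0 0 0 0 1"}}

```text
time_s: 17.3
tcp_pos: [0.4942, -0.2296, 0.0653]
ee_rot: [[0.97, -0.241, 0.0], [-0.241, -0.97, -0.0], [0.0, -0.0, -1.0]]
wrist_force: [-0.3, -0.2, 0.0]
gripper_width: 0.632
gripper_force: 30.0
```

>>> {"method": "jog_arm", "body": {"plan": "0 0 0.02 0 0 0 1;0 0 0 0 0 0 1;0 0 0.02 0 0 0 1;0 0 0 0 0 0 1;0 0 0 0 0 0 1;0 0 0 0 0 0 1;0 0 0 0 0 0 1;0 0 0 0 0 0 1;0 0 0 0 0 0 1;0 0 0 0 0 0 1"}}

```text
time_s: 18.3
tcp_pos: [0.4942, -0.2296, 0.0653]
ee_rot: [[0.971, -0.241, 0.0], [-0.241, -0.971, -0.0], [0.0, 0.0, -1.0]]
wrist_force: [-2.9, 3.1, 6.4]
gripper_width: 0.629
gripper_force: 30.0
```

>>> {"method": "jog_arm", "body": {"plan": "0 0 0 0 0 0 -1;0 0 0 0 0 0 -1;0 0 0 0 0 0 -1;0 0 0 0 0 0 -1;0 0 0 0 0 0 -1;0 0 0 0 0 0 -1;0 0 -0.3 0 0 0 -1;0 0 -0.7 0 0 0 -1;0 0 -1 0 0 0 -1;0 0 -0.7 0 0 0 -1"}}

```text
time_s: 19.3
tcp_pos: [0.4948, -0.2298, 0.1338]
ee_rot: [[0.971, -0.241, 0.002], [-0.241, -0.971, -0.001], [0.002, 0.0, -1.0]]
wrist_force: [1.4, -0.5, 0.4]
gripper_width: 1.003
gripper_force: 0.0
```

```bash
python3 chk.py .0565 .0665; python3 chk.py .0675 .077
```

```text
19.3 [ 0.4948 -0.2298  0.1338] [ 1.4 -0.5  0.4]
top plate [436.7 238.7] [ 0.4551 -0.2377  0.0501] [ 0.4555 -0.2371] [ 0.456  -0.2396] 47.1
wrist plate [308.6 196. ] [ 0.5075 -0.233   0.0503] [ 0.501  -0.2311] [ 0.4935 -0.2296] 92.0
wrist disc [309.4 186.9] [ 0.515  -0.2371  0.0622] [ 0.5113 -0.2343] [ 0.4936 -0.2296] 63.4
19.4 [ 0.4962 -0.2301  0.1351] [ 0.7 -0.5  0.1]
top plate [437.2 238.1] [ 0.4571 -0.2395  0.0501] [ 0.4569 -0.2383] [ 0.4618 -0.2367] 42.0
wrist plate [309.3 194.6] [ 0.5074 -0.2332  0.0503] [ 0.501  -0.2313] [ 0.4935 -0.2296] 92.0
wrist disc [309.6 212.5] [ 0.4953 -0.2302  0.0725] [ 0.495  -0.2301] [ 0.4939 -0.2298] 55.9
```

>>> {"method": "jog_arm", "body": {"plan": "-0.1 -0.5 0 0 0 0 -1;-0.21 -1 0 0 0 0 -1;-0.21 -1 0 0 0 0 -1;-0.21 -1 0 0 0 0 -1;-0.21 -1 0 0 0 0 -1;-0.21 -1 0 0 0 0 -1;-0.21 -1 0 0 0 0 -1;-0.21 -1 0 0 0 0 -1;-0.21 -1 0 0 0 0 -1;-0.21 -1 0 0 0 0 -1"}}

```text
time_s: 20.5
tcp_pos: [0.5021, 0.0144, 0.1307]
ee_rot: [[0.971, -0.241, -0.002], [-0.241, -0.971, -0.001], [-0.002, 0.001, -1.0]]
wrist_force: [0.5, -0.0, -0.1]
gripper_width: 0.999
gripper_force: 0.0
```

>>> {"method": "jog_arm", "body": {"plan": "-0.21 -1 0 0 0 0 -1;-0.21 -1 0 0 0 0 -1;-0.21 -1 0 0 0 0 -1;-0.21 -1 0 0 0 0 -1;-0.21 -1 0 0 0 0 -1;-0.21 -1 0 0 0 0 -1;-0.21 -1 0 0 0 0 -1;-0.13 -0.72 0 0 0 0 -1;0 0 0.5 0 0 0 -1;0 0 1 0 0 0 -1"}}

```text
time_s: 21.5
tcp_pos: [0.5114, 0.2109, 0.0945]
ee_rot: [[0.971, -0.24, 0.002], [-0.24, -0.971, 0.002], [0.002, -0.002, -1.0]]
wrist_force: [0.4, -0.1, -1.1]
gripper_width: 0.997
gripper_force: 0.0
```

>>> {"method": "jog_arm", "body": {"plan": "0 0 1 0 0 0 -1;0 0 0.5 0 0 0 -1;0 0 0 0 0 0 -1;0 0 0 0 0 0 -1;0 0 0 0 0 0 -1;0 0 0 0 0 0 -1;0 0 0 0 0 0 -1;0 0 0 0 0 0 -1;0 0 0 0 0 0 -1;0 0 0 0 0 0 -1"}}

```text
time_s: 22.5
tcp_pos: [0.511, 0.2098, 0.0569]
ee_rot: [[0.97, -0.241, 0.0], [-0.241, -0.97, 0.0], [0.0, -0.0, -1.0]]
wrist_force: [0.6, 0.9, 1.1]
gripper_width: 1.002
gripper_force: 0.0
```

>>> {"method": "jog_arm", "body": {"plan": "0 0 0.6 0 0 0 -1;0 0 0.5 0 0 0 -1;0 0 0.42 0 0 0 -1;0 0 0 0 0 0 -1;0 0 0 0 0 0 1;0 0 0 0 0 0 1;0 0 0 0 0 0 1;0 0 0 0 0 0 1;0 0 0 0 0 0 1;0 0 0 0 0 0 1"}}

```text
time_s: 23.5
tcp_pos: [0.5111, 0.2099, 0.0191]
ee_rot: [[0.97, -0.241, 0.0], [-0.241, -0.97, 0.0], [0.0, -0.0, -1.0]]
wrist_force: [0.1, -0.2, 1.4]
gripper_width: 0.676
gripper_force: 30.0
```

>>> {"method": "jog_arm", "body": {"plan": "0 0 -0.5 0 0 0 1;0 0 -1 0 0 0 1;0 0 -1 0 0 0 1;0 0 -1 0 0 0 1;0 0 -0.9 0 0 0 1;0.1 0.5 0 0 0 0 1;0.21 1 0 0 0 0 1;0.21 1 0 0 0 0 1;0.21 1 0 0 0 0 1;0.21 1 0 0 0 0 1"}}

```text
time_s: 24.5
tcp_pos: [0.5058, 0.0934, 0.1285]
ee_rot: [[0.97, -0.242, -0.001], [-0.242, -0.97, -0.0], [-0.001, 0.0, -1.0]]
wrist_force: [0.3, -1.1, -0.0]
gripper_width: 0.68
gripper_force: 30.0
```

>>> {"method": "jog_arm", "body": {"plan": "0.21 1 0 0 0 0 1;0.21 1 0 0 0 0 1;0.21 1 0 0 0 0 1;0.21 1 0 0 0 0 1;0.21 1 0 0 0 0 1;0.21 1 0 0 0 0 1;0.21 1 0 0 0 0 1;0.21 1 0 0 0 0 1;0.21 1 0 0 0 0 1;0.21 1 0 0 0 0 1"}}

```text
time_s: 25.5
tcp_pos: [0.4962, -0.1616, 0.1285]
ee_rot: [[0.97, -0.242, -0.001], [-0.242, -0.97, 0.0], [-0.001, -0.0, -1.0]]
wrist_force: [-0.2, 0.3, -1.1]
gripper_width: 0.676
gripper_force: 30.0
```

>>> {"method": "jog_arm", "body": {"plan": "0.21 1 0 0 0 0 1;0.21 1 0 0 0 0 1;0.13 0.72 0 0 0 0 1;0 0 0 0 0 0 1;0 0 0 0 0 0 1;0 0 0.3 0 0 0 1;0 0 0.5 0 0 0 1;0 0 0.4 0 0 0 1;0 0 0.3 0 0 0 1;0 0 0 0 0 0 1"}}

```text
time_s: 26.5
tcp_pos: [0.4932, -0.2291, 0.0895]
ee_rot: [[0.971, -0.241, -0.004], [-0.241, -0.971, 0.001], [-0.004, 0.0, -1.0]]
wrist_force: [0.1, -0.0, -0.4]
gripper_width: 0.677
gripper_force: 30.0
```

>>> {"method": "jog_arm", "body": {"plan": "0 0 0 0 0 0 1;0 0 0 0 0 0 1;0 0 0 0 0 0 1;0 0 0 0 0 0 1;0 0 0 0 0 0 1;0 0 0 0 0 0 1;0 0 0 0 0 0 1;0 0 0 0 0 0 1;0 0 0 0 0 0 1;0 0 0 0 0 0 1"}}

```text
time_s: 27.5
tcp_pos: [0.4942, -0.2296, 0.0913]
ee_rot: [[0.97, -0.241, -0.0], [-0.241, -0.97, -0.0], [-0.0, 0.0, -1.0]]
wrist_force: [0.1, 0.8, -0.7]
gripper_width: 0.676
gripper_force: 30.0
```

Down 16 mm to 0.0753, ending slowly.

>>> {"method": "jog_arm", "body": {"plan": "0 0 0.2 0 0 0 1;0 0 0.2 0 0 0 1;0 0 0.1 0 0 0 1;0 0 0.05 0 0 0 1;0 0 0.03 0 0 0 1;0 0 0.03 0 0 0 1;0 0 0.03 0 0 0 1;0 0 0 0 0 0 1;0 0 0 0 0 0 1;0 0 0 0 0 0 1"}}

```text
time_s: 28.5
tcp_pos: [0.4942, -0.2296, 0.0754]
ee_rot: [[0.97, -0.241, 0.0], [-0.241, -0.97, -0.0], [0.0, -0.0, -1.0]]
wrist_force: [0.7, 0.1, 0.2]
gripper_width: 0.679
gripper_force: 30.0
```

>>> {"method": "jog_arm", "body": {"plan": "0 0 0.02 0 0 0 1;0 0 0 0 0 0 1;0 0 0.01 0 0 0 1;0 0 0 0 0 0 1;0 0 0 0 0 0 1;0 0 0 0 0 0 1;0 0 0 0 0 0 1;0 0 0 0 0 0 1;0 0 0 0 0 0 1;0 0 0 0 0 0 1"}}

```text
time_s: 29.5
tcp_pos: [0.4943, -0.2296, 0.075]
ee_rot: [[0.97, -0.241, 0.0], [-0.241, -0.97, -0.0], [0.0, 0.0, -1.0]]
wrist_force: [-2.0, 1.0, 4.9]
gripper_width: 0.68
gripper_force: 30.0
```

>>> {"method": "jog_arm", "body": {"plan": "0 0 0 0 0 0 -1;0 0 0 0 0 0 -1;0 0 0 0 0 0 -1;0 0 0 0 0 0 -1;0 0 0 0 0 0 -1;0 0 0 0 0 0 -1;0 0 -0.3 0 0 0 -1;0 0 -0.7 0 0 0 -1;0 0 -1 0 0 0 -1;0 0 -0.7 0 0 0 -1"}}

```text
time_s: 30.5
tcp_pos: [0.4948, -0.2298, 0.1441]
ee_rot: [[0.971, -0.241, 0.002], [-0.241, -0.971, -0.001], [0.002, 0.0, -1.0]]
wrist_force: [-0.3, 0.7, 0.6]
gripper_width: 0.999
gripper_force: 0.0
```

>>> {"method": "jog_arm", "body": {"plan": "0 0 -1 0 0 0 -1;-0.5 -0.8 -0.5 0 0 0 -1;-0.5 -1 0 0 0 0 -1;-0.5 -1 0 0 0 0 -1;-0.5 -1 0 0 0 0 -1;0 -0.8 0 0 0 0 -1;0 -0.5 0 0 0 0 -1;0 0 0 0 0 0 -1;0 0 0 0 0 0 -1;0 0 0 0 0 0 -1"}}

```text
time_s: 31.5
tcp_pos: [0.4764, -0.0944, 0.1795]
ee_rot: [[0.97, -0.242, -0.0], [-0.242, -0.97, -0.0], [-0.0, 0.0, -1.0]]
wrist_force: [-0.2, -0.5, 0.2]
gripper_width: 1.0
gripper_force: 0.0
```

```bash
for b in ".0565 .0665" ".0675 .0765" ".079 .09"; do python3 chk.py $b; done; python3 - <<'E'
from h import *
T,_,_,_=shot("top"); S,_,_,_=shot("side"); a=cv2.resize(T[170:270,380:490],(440,400)); b=cv2.resize(S[260:360,260:350],(360,400)); cv2.imwrite("pics/fin.png",np.hstack([a,b])[:,:,::-1])
D=cv2.absdiff(T,np.load("top0.npz")["im"])[70:150,240:440].max(2); print("bystander diff px",(D>40).sum())
E
```

```text
31.5 [ 0.4764 -0.0944  0.1795] [-0.2 -0.5  0.2]
wrist plate [440.8 121.7] [ 0.5145 -0.2094  0.0503] [ 0.5041 -0.2151] [ 0.4937 -0.2291] 91.9
wrist disc [438.9 125.1] [ 0.5073 -0.2054  0.0621] [ 0.5041 -0.2094] [ 0.4958 -0.2256] 63.2
31.6 [ 0.4763 -0.0945  0.1794] [ 0.3 -0.5 -0. ]
wrist plate [440.8 121.6] [ 0.5146 -0.2093  0.0503] [ 0.5041 -0.215 ] [ 0.4939 -0.2292] 91.9
31.7 [ 0.4763 -0.0944  0.1794] [ 0.1  0.2 -0.5]
wrist plate [441.3 121.6] [ 0.5148 -0.2097  0.0503] [ 0.5041 -0.2153] [ 0.4938 -0.2291] 91.9
wrist disc [477.4 133.7] [ 0.4951 -0.2286  0.0847] [ 0.4948 -0.2286] [ 0.4937 -0.2296] 60.6
bystander diff px 0
```

View pics/fin.png

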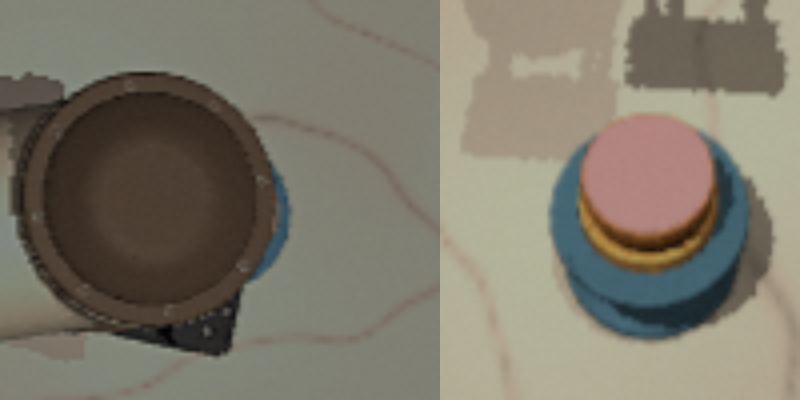

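The side crop shows a neat stack at (648,185): shortbread, chocolate, then pink icing up, centred on the plate. In the top crop the arm covers most of the stand. The iced top is at 84.7 mm and the stand hasn't moved.

```bash
python3 -c "
from station import r
print(r.finish_job())"
```

```text
the job is handed in; nothing more can be done
None
```

The stack is built and handed in at about 32 s: shortbread, chocolate, then the iced biscuit icing up, within about 1 mm of the middle of the stand; the stand, cup, tamper and jar did not move in the final camera checks.

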